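# Stow the nested cups and lock the flip-top container

## Robot

A 6-joint arm with a two-finger parallel gripper is mounted at the origin on the work surface. World frame = base frame: x ahead of the robot, y to its left, z up, the work surface at z = 0. Lengths are in mm, angles in rad, forces in N, time in s.
With the tool pointing down it reaches from about 325 to 775 mm from the base axis. Payload 5.5 kg.
Tool frame: the origin (TCP) lies midway between the tips of the shut fingers; the grasp point (between the pads) lies r.pinch_z behind it (r.pinch_z is the distance from the TCP to the grasp point, in mm); z points along the fingers, y is the line along which they close (so a half turn about z gives the same grasp; the last joint's range is limited). The gripper opens to 88 mm and grips with 3 to 60 N. Pads are 20 mm wide; open, the fingers measure 115 mm over their backs; the gripper's body (75 mm by 178 mm) begins 61 mm behind the grasp point.
Start: joints at [-0.057, 0.091, 1.231, -0, 1.82, -0.057], TCP at [600.014, -0.003, 222.631] pointing down, gripper open.
Joint ranges: [-2.87, 2.87], [-0.86, 2.18], [0.17, 2.46], [-1.51, 4.65], [0.06, 2.69], [-2.65, 2.65]. Speed limits (rad/s): [2.57, 2.57, 3.01, 3.14, 3.14, 3.14].

## Interface

Orientations are given as a 3x3 rotation matrix whose columns are the frame's x, y, z axes.
In Python, from plant import get_state, viewer, r, models gives the robot as it stands.
- The arm moves only by the tool servo_tool, never from a script. Its argument "plan" is one flat list of numbers, 7 for each row, row after row: the shift along the world's x, y, z in m, then the turn, a rotation vector about the world's x, y, z in rad, then the closure, from 0 (fully open) to 1 (shut). A call has 1 to 12 rows; each row shifts and turns the commanded pose from where the row before left it; what a row does not reach is not made up. A row lasts 1/8 s, in which the tool goes at most 62.5 mm and 10.7 degrees, less where a joint would pass 70% of its speed; a pose out of reach is approached as far as the arm can. A call is refused whole if a number of a shift passes 0.0625 or a number of a turn 0.188, either way. A call with a gripper value outside its range is refused whole. The fingers move at their own pace and stop on an object; the grip force is fixed at half the most. Time passes only in rows, so rows that do not move let the fingers close. It gives the time, the measured TCP pose, the force, the opening and the grip force at its end, in the units of the state.
- get_state(): the state, without advancing time (a new reading comes with each control period).
- viewer.snapshot(name): name is "scene" or "side" or "wrist"; returns (picture, depth): 420x560x3 uint8, blue, green, red; 420x560 float32, mm along the optical axis (not along the pixel's ray), 0 where there is no reading.
- viewer.camera_model(name): a dict with "fx", "fy", "cx", "cy" (pixels), "dist" ([k1, k2, p1, p2, k3] as OpenCV has them; the pictures are not rectified), "rvec" (rotation vector, rad) and "tvec" (3), from world to camera coordinates, as OpenCV has them; the wrist camera has in their place "mount" (4x4, takes a point from camera to tool coordinates, whose origin is the TCP and whose axes are the flange's). Camera axes: x right, y down, z forward; pixel columns grow to the right and rows downward; lengths in mm; the calibration is good to about 2 mm. A picture is of the moment at which its call begins: read the wrist's pose just before it. camera_model takes no time and is no camera call.
- r.close_job(): hands the job in; it is judged then, once.
Trained networks look in the newest picture that a camera, given by its name, has taken for a name from the list of things; names that differ only in an ending like _2 or _b are one class to them, and where a whole thing is asked for, a point or a joint stands for the part that bears it (a point fixed in the world has none). Each returns a list of dicts, best first, with "conf" (0 to 1); they miss things now and then, are a little off and sometimes report something else, mostly with a low value. They report only what shows in the picture. A call takes as long as a camera call. They do not tell look-alikes from the thing itself.
- models.find_in(camera, query): "point" ([x, y, z] in mm, in world coordinates, good to about 4 mm: the middle of the surface that is visible of it).
- models.masks_of(camera, query): "region" (420x560 bool, what is visible of it).
The state is a dict: "clock": time; "joint_positions": joint angles; "joint_vel": joint speeds; "effort": joint torques, N m; "position": TCP position; "tool_rot": TCP orientation; "contact_force": force on the tool from outside, world axes, zero at the start; "wrist_torque": the same for the moment, N m; "gripper_width": finger opening in mm; "grasp_force": force on a finger pad.
Only numpy, scipy, OpenCV 4.12 (cv2) and the standard library are available. Lean on these libraries where they do the work, as an engineer would, in place of code of your own. Each camera call takes 0.05 s, during which the arm holds its last target. There are 200 camera calls.

## Task

Put the graded steel cups away: nest all that are there, upright and in size order, one inside the other, with the biggest of them standing in the round well of the purple container. Then push the flip-top lid fully shut, lock it by putting the blade of the orange key in the slot of the brass cam lock and turning it clockwise a quarter turn until it stops, and stand the key back upright in its wooden rest. Leave the glass blender jar and the tall tumbler where they are.

Things in the scene. Friction and masses are not known exactly. Their poses are not given: they have to be found in the camera images.
- cup1_c (a point): Steel cup 1 of the graded set (largest), blue disc on its inner floor: an upright open cylinder, outer diameter 70 mm, height 72 mm, wall 2.5 mm, weighted solid base 16 mm thick (the next cup stands on that, so its rim stands 14 mm proud of the rim around it), foot bevelled 3 mm. This point is its centre, half-way up; z is up its axis. About 200 g. Absent in some starts.
- cup2_c (a point): Steel cup 2 of the graded set (second largest), green disc on its inner floor: an upright open cylinder, outer diameter 56 mm, height 70 mm, wall 2.5 mm, weighted solid base 16 mm thick (the next cup stands on that, so its rim stands 14 mm proud of the rim around it), foot bevelled 3 mm. This point is its centre, half-way up; z is up its axis. About 150 g. Absent in some starts.
- cup3_c (a point): Steel cup 3 of the graded set (second smallest), yellow disc on its inner floor: an upright open cylinder, outer diameter 43 mm, height 68 mm, wall 2.5 mm, weighted solid base 16 mm thick (the next cup stands on that, so its rim stands 14 mm proud of the rim around it), foot bevelled 3 mm. This point is its centre, half-way up; z is up its axis. About 110 g. Absent in some starts.
- cup4_c (a point): Steel cup 4 of the graded set (smallest), red disc on its inner floor: an upright open cylinder, outer diameter 31 mm, height 66 mm, wall 2.5 mm, weighted solid base 16 mm thick (the next cup stands on that, so its rim stands 14 mm proud of the rim around it), foot bevelled 3 mm. This point is its centre, half-way up; z is up its axis. About 70 g. Absent in some starts.
- cup_well (a point): Centre of the round well on the inner floor of the purple container, at floor level, 5 mm above the counter: a white ring, inner diameter 78 mm, wall 5 mm, 10 mm high. The container is fixed to the counter, open-topped, walls 5 mm, 130 mm high; its axes are this point's: x runs level towards the hinged side, y along the hinge, z up. Outer size 190 mm (x) by 170 mm (y); its middle is 10 mm towards +x from the well.
- lid_hinge (a point): Middle of the lid's hinge line, on the top of the container wall at its +x side, 130 mm above the counter; axes as cup_well; the hinge line runs along y.
- lid_edge (a point): Middle of the free edge of the purple lid, on its outer face (upper face when shut). The lid is a plate 190 mm from hinge line to free edge, 170 mm wide, 8 mm thick; its underside lies on the wall tops when shut. Axes turn with the lid: x points from the free edge to the hinge, y along the edge, z out of the outer face.
- lid (a joint): Lid angle in rad: 0 shut, 1.57 upright, stop at 1.95. Stiff hinge (0.35 N m): the lid stays where it is left and must be pushed all the way shut, about 4 N at the free edge.
- cam_slot (a point): Centre of the slot of the brass cam lock, level with the top of its slotted head, on the lid's outer face 36 mm from the free edge. Slot 27 mm long, 5.5 mm wide, 10 mm deep. x runs along the slot, z out of the lid (up when shut). The head is a roughly round block, 38 mm along the slot by 34 mm across, its top 12 mm above the lid's outer face, inside a fixed black collar of 52 mm outer diameter and 11 mm height.
- cam (a joint): Angle of the cam lock in rad: 0 unlocked (slot along the lid's edge), 1.571 locked, against its end stop (slot square to the edge). Grows clockwise as seen from above; turning takes 0.06 N m; it stays where it is left. With the blade in the slot there is about 0.15 rad of play.
- key_grip (a point): Centre of the orange handle of the slotted key: a block 40 mm (x) by 16 mm (y) by 40 mm (z). It stands upright, blade down, in its rest at the start. Below the handle a steel collar 44 mm across and 5 mm thick (its underside 25 mm below this point), a 10 mm round shank, then the blade, 20 mm wide (x), 2.5 mm thick (y), 14 mm long, ending 65 mm below this point. About 120 g.
- key_tip (a point): Middle of the end of the key's blade; axes as key_grip.
- rest_top (a point): Centre of the mouth of the key rest, a fixed wooden block 70 by 70 by 50 mm high with a 31 mm square hole right through; on its top face, 50 mm above the counter. The key's collar rests on this face with shank and blade in the hole.
- blender_jar: Glass blender jar with a black handle, 190 mm high, 124 mm across the mouth, 0.95 kg; origin at the centre of its underside. Leave it alone.
- tall_tumbler: Tall dark steel tumbler, 72 mm across, 130 mm high, not one of the set; origin at the centre of its underside. Leave it alone.
Not all that is in view belongs to the job. Leave any pink, red or turquoise look-alike of the part that bears cup1_c alone.

How it is judged:
By the outcome, as a careful person would: the job done as asked, in the order asked, and still so for the second after the job is handed in, with the robot touching nothing.
Of cup1, cup2, cup3, cup4 only 3 to 4 are there at a start; the rules pass over those that are not, and their reading is None.
At some moment in a run one of cup1, cup2, cup3 may be knocked a few centimetres aside while the robot is not near it.
It also fails if it takes over 210 s, if anything falls off the work surface, if the arm or the gripper's body presses on something with over 40 N, if the wrist force passes 120 N, or if a joint passes its speed limit or range.

## Working session

There is one attempt and no reset: what is moved stays moved. The work goes in short steps, Python scripts to look and compute and a tool call to move; the robot and the scene stay as the last step left them, time stands still between calls to the robot, and variables do not carry over. Pictures are saved under pics/ and viewed, at most 14 in all, crops included, and the job is handed in when it is done.

Besides the shell and the picture viewer there is one more tool, called after "Call:" as a command line: name --argument value ..., lists and objects as JSON in quotes. servo_tool: Moves the arm, as the interface text tells. Its arguments: {"type":"object","properties":{"plan":{"type":"array"}},"required":["plan"]}

```bash
ls; mkdir -p pics
python3 - <<'E'
from plant import get_state, viewer, r, models
import cv2, numpy as np
s=get_state(); print(s['clock'],s['position'],s['tool_rot'],s['gripper_width'],r.pinch_z)
ims=[]
for c in ['scene','side']:
    p,d=viewer.snapshot(c); cv2.imwrite(f'pics/{c}0.png',p); np.save(f'pics/{c}0.npy',d)
    for q in ['cup1_c','cup2_c','cup3_c','cup4_c','cup_well','lid_edge','cam_slot','key_grip','rest_top','blender_jar','tall_tumbler']:
        try:
            print(c,q,[(np.round(a['point']).tolist(),round(a['conf'],2)) for a in models.find_in(c,q)][:4])
        except Exception as e: print(q,e)
E
```

```text
pics
0.0 [5.99702869e+02 3.07520459e-02 2.21513318e+02] [[-1.82238491e-05  9.99998151e-01 -1.92273662e-03]
 [ 9.99999994e-01  1.84239124e-05  1.04033655e-04]
 [ 1.04068887e-04 -1.92273472e-03 -9.99998146e-01]] 88.23174453502999 18.700000000000003
scene cup1_c [([352.0, -118.0, 45.0], 0.88), ([374.0, -22.0, 42.0], 0.82), ([458.0, -164.0, 40.0], 0.76), ([321.0, -251.0, 46.0], 0.66)]
scene cup2_c [([437.0, -306.0, 44.0], 0.88), ([446.0, 255.0, 223.0], 0.42)]
scene cup3_c [([587.0, -302.0, 49.0], 0.86), ([456.0, -164.0, 40.0], 0.34)]
scene cup4_c [([570.0, -145.0, 42.0], 0.74)]
scene cup_well [([474.0, 257.0, 119.0], 0.9)]
scene lid_edge [([446.0, 258.0, 226.0], 0.97)]
scene cam_slot []
scene key_grip [([483.0, -8.0, 54.0], 0.53)]
scene rest_top [([495.0, -18.0, 51.0], 0.95)]
scene blender_jar [([675.0, -3.0, 144.0], 0.92), ([480.0, -9.0, 54.0], 0.61)]
scene tall_tumbler [([524.0, -462.0, 92.0], 0.6), ([480.0, -10.0, 54.0], 0.47)]
side cup1_c [([307.0, -247.0, 43.0], 0.94), ([333.0, -121.0, 44.0], 0.83), ([352.0, -16.0, 46.0], 0.82), ([446.0, -162.0, 39.0], 0.67)]
side cup2_c [([426.0, -305.0, 40.0], 0.96), ([504.0, -464.0, 87.0], 0.35)]
side cup3_c [([573.0, -303.0, 46.0], 0.95), ([451.0, -27.0, 42.0], 0.15)]
side cup4_c [([560.0, -149.0, 45.0], 0.75), ([548.0, 216.0, 80.0], 0.51)]
side cup_well [([546.0, 218.0, 77.0], 0.74)]
side lid_edge [([427.0, 201.0, 260.0], 0.69)]
side cam_slot []
side key_grip [([455.0, -7.0, 73.0], 0.7), ([454.0, -31.0, 46.0], 0.63)]
side rest_top [([453.0, -31.0, 43.0], 0.69)]
side blender_jar [([684.0, -32.0, 133.0], 0.72), ([548.0, 214.0, 80.0], 0.16)]
side tall_tumbler [([506.0, -464.0, 87.0], 0.89)]
```

View pics/scene0.png

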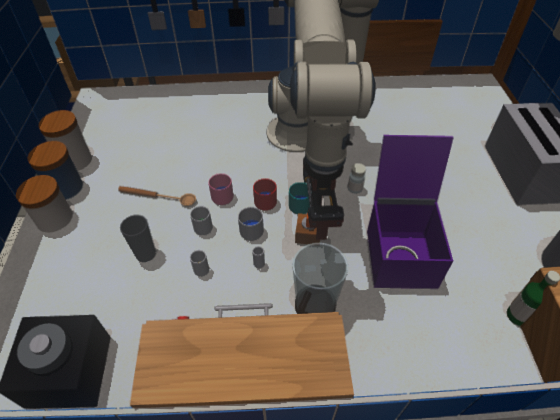

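View pics/side0.png

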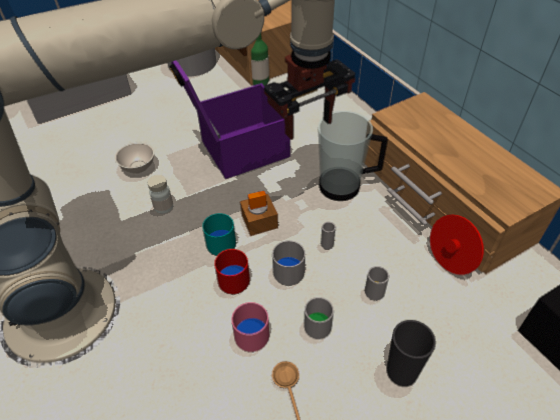

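Scene view: four steel cups (scene px: cup1 (251,224), cup2 (201,220), cup3 (200,263), cup4 (259,257)). The purple container is at (405,240) with its hinge on the robot side and the lid upright. The key stands in its rest near (307,228), under the gripper. The pink, red and turquoise cups are look-alikes.

```bash
cat > h.py <<'E'
from plant import get_state, viewer, r, models
import cv2, numpy as np
from scipy.optimize import least_squares
RIM=dict(cup1_c=72,cup2_c=70,cup3_c=68,cup4_c=66); RAD=dict(cup1_c=35,cup2_c=28,cup3_c=21.5,cup4_c=15.5)
def cloud(c):
    s=get_state(); p,d=viewer.snapshot(c); m=viewer.camera_model(c)
    K=np.array([[m['fx'],0,m['cx']],[0,m['fy'],m['cy']],[0,0,1.]])
    v,u=np.mgrid[:420,:560]
    n=cv2.undistortPoints(np.stack([u.ravel(),v.ravel()],1).astype(np.float64)[:,None],K,np.array(m['dist'],float))[:,0]
    z=d.ravel().astype(float); P=np.c_[n*z[:,None],z]
    if 'mount' in m:
        M=np.array(m['mount']); P=P@M[:3,:3].T+M[:3,3]
        W=P@np.array(s['tool_rot']).T+np.array(s['position'])
    else:
        R=cv2.Rodrigues(np.array(m['rvec'],float))[0]; W=(P-np.ravel(m['tvec']))@R
    W[z<=0]=np.nan
    return p,W.reshape(420,560,3)
def fitc(Q,rad):
    x0=np.nanmedian(Q,0)
    f=least_squares(lambda c:np.hypot(*(Q-c).T)-rad,x0,loss='soft_l1',f_scale=1.)
    return f.x,np.median(np.abs(f.fun))
def cup(W,near,q,z0=0,R=60):
    """rim circle near xy: points within 4 mm of rim height"""
    D=np.hypot(W[...,0]-near[0],W[...,1]-near[1]); k=(D<R)&(np.abs(W[...,2]-z0-RIM[q])<4)
    Q=W[k][:,:2]
    if len(Q)<8: return None
    c,e=fitc(Q,RAD[q]-1.2); return np.round(c,1),round(e,2),len(Q),np.round(np.median(W[k][:,2]),1)
def hsv(p): return cv2.cvtColor(p,cv2.COLOR_BGR2HSV)
E
python3 - <<'E'
from h import *
near=dict(cup1_c=(452,-163),cup2_c=(432,-306),cup3_c=(580,-302),cup4_c=(565,-147))
for c in ['scene','side']:
    p,W=cloud(c); H=hsv(p)
    for q in near: print(c,q,cup(W,near[q],q,R=50))
    pu=(H[...,0]>125)&(H[...,0]<150)&(H[...,1]>90)
    top=pu&(np.abs(W[...,2]-130)<4)&(W[...,0]>300)
    T=W[top][:,:2].astype(np.float32); print('rim',len(T),cv2.minAreaRect(T),cv2.boxPoints(cv2.minAreaRect(T)).round().tolist())
    L=W[pu&(W[...,2]>150)]; L=L[~np.isnan(L[:,0])]
    if len(L)>50:
        c0=np.median(L,0); L=L[np.linalg.norm(L-c0,axis=1)<200]; c0=L.mean(0);n=np.linalg.svd(L-c0,full_matrices=False)[2][2]; print('lid',len(L),c0.round(),n.round(3),L.max(0).round(),L.min(0).round())
    org=(H[...,0]>5)&(H[...,0]<16)&(H[...,1]>200)&(W[...,2]>58)&(np.hypot(W[...,0]-470,W[...,1]+10)<70)
    O=W[org]; print('key',len(O),np.round(np.median(O,0)) if len(O) else '', cv2.minAreaRect(O[O[:,2]>90][:,:2].astype(np.float32)) if (O[:,2]>90).sum()>5 else '')
    rw=(np.abs(W[...,2]-50)<3)&(np.hypot(W[...,0]-480,W[...,1]+15)<60); O=W[rw]; print('rest',len(O),cv2.minAreaRect(O[:,:2].astype(np.float32)))
p,d=viewer.snapshot('wrist'); cv2.imwrite('pics/w0.png',p)
print(viewer.camera_model('wrist')['mount'])
E
```

```text
scene cup1_c (array([ 448.1, -164.1]), np.float64(1.01), 85, np.float64(70.5))
scene cup2_c (array([ 427.8, -306.8]), np.float64(0.84), 64, np.float64(68.8))
scene cup3_c (array([ 574.4, -302.5]), np.float64(0.78), 56, np.float64(66.7))
scene cup4_c (array([ 563.6, -144.6]), np.float64(0.91), 40, np.float64(64.9))
rim 444 ((563.974853515625, 246.95042419433594), (171.08885192871094, 195.2195281982422), 85.35861206054688) [[460.0, 170.0], [654.0, 154.0], [668.0, 324.0], [474.0, 340.0]]
lid 3922 [442. 257. 237.] [ 0.964 -0.077  0.255] [474. 344. 317.] [409. 172. 150.]
key 3 [476.  -8.  94.] 
rest 203 ((466.19586181640625, -6.507083892822266), (57.80937957763672, 74.04009246826172), 78.45243072509766)
side cup1_c (array([ 444.1, -163.5]), np.float64(0.69), 167, np.float64(71.8))
side cup2_c (array([ 424.6, -305.9]), np.float64(0.74), 169, np.float64(70.1))
side cup3_c (array([ 572. , -301.1]), np.float64(0.69), 108, np.float64(67.7))
side cup4_c (array([ 559.5, -143.8]), np.float64(1.09), 69, np.float64(65.2))
rim 370 ((556.7701416015625, 249.58843994140625), (179.32704162597656, 198.05638122558594), 85.01577758789062) [[450.0, 169.0], [648.0, 152.0], [663.0, 330.0], [466.0, 348.0]]
lid 483 [427. 203. 249.] [0.974 0.094 0.205] [517. 316. 347.] [406.  26. 151.]
key 249 [461.  -4.  86.] ((462.4803161621094, -0.19786643981933594), (17.817548751831055, 38.2559928894043), 79.41120147705078)
rest 355 ((463.4878234863281, -0.48519134521484375), (72.05723571777344, 70.3530502319336), 77.9660415649414)
[[-9.01860976e-04 -9.58338560e-01 -2.85633316e-01  7.85299718e+01]
 [ 9.99999575e-01 -8.09561289e-04 -4.41218811e-04  5.39912018e-01]
 [ 1.91599325e-04 -2.85633592e-01  9.58338883e-01 -1.62613875e+02]
 [ 0.00000000e+00  0.00000000e+00  0.00000000e+00  1.00000000e+00]]
```

View pics/w0.png

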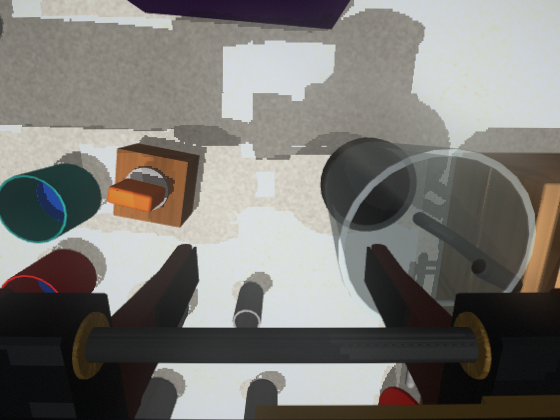

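Wrist view: the key handle is at (132,195), the jar at (440,220) and cup4 at (248,300). The two fixed cameras agree to about 3 mm, so I'm moving over cup1 with the closing axis along y.

Call:
servo_tool --plan '[-0.017,-0.018,0,0,0,-0.1745,0,-0.017,-0.018,0,0,0,-0.1745,0,-0.017,-0.018,0,0,0,-0.1745,0,-0.017,-0.018,-0.007,0,0,-0.1745,0,-0.017,-0.018,-0.007,0,0,-0.1745,0,-0.017,-0.018,-0.007,0,0,-0.1745,0,-0.017,-0.018,-0.007,0,0,-0.1745,0,-0.017,-0.018,-0.007,0,0,-0.1745,0,-0.017,-0.02,-0.007,0,0,-0.1745,0,0,0,0,0,0,0,0]'

```text
clock: 2.6
position: [446.2, -164.8, 180.3]
tool_rot: [[1.0, -0.001, -0.0], [-0.001, -1.0, 0.0], [-0.0, -0.0, -1.0]]
contact_force: [1.2, 0.1, -0.1]
gripper_width: 87.8
grasp_force: 0.0
```

```bash
cat >> h.py <<'E'
def look(q,near,cams=('wrist',),z0=0,R=50,save=None):
    s=get_state(); P=np.array(s['position']); print('t',round(s['clock'],1),'tcp',P.round(1),'w',round(s['gripper_width'],1),'x',np.array(s['tool_rot'])[:,0].round(3))
    for c in cams:
        p,W=cloud(c); o=cup(W,near,q,z0,R); print(c,q,o,'go',None if o is None else (o[0]-P[:2]).round(1))
        if save: cv2.imwrite(f'pics/{save}_{c}.png',p)
    return p,W
E
python3 -c "
from h import *
p,W=look('cup1_c',(446,-164),save='c1')
p,W=look('cup1_c',(446,-164),('scene','side'))"
```

```text
t 2.6 tcp [ 446.2 -164.8  180.3] w 87.8 x [ 1.    -0.001 -0.   ]
wrist cup1_c (array([ 447.5, -164.8]), np.float64(0.72), 926, np.float64(72.3)) go [ 1.3 -0. ]
t 2.6 tcp [ 446.9 -164.2  180.7] w 87.7 x [1.    0.002 0.   ]
scene cup1_c (array([ 447.8, -164.3]), np.float64(0.89), 78, np.float64(71.1)) go [ 0.9 -0.1]
side cup1_c (array([ 444.2, -163.5]), np.float64(0.73), 170, np.float64(71.7)) go [-2.7  0.7]
```

Call:
servo_tool --plan '[0.001,0,-0.04,0,0,0,0,0,0,-0.04,0,0,0,0,0,0,-0.03,0,0,0,0,0,0,-0.02,0,0,0,0,0,0,0,0,0,0,0,0,0,0,0,0,0,1,0,0,0,0,0,0,1,0,0,0,0,0,0,1,0,0,0,0,0,0,1]'

```text
clock: 3.88
position: [449.0, -164.3, 52.2]
tool_rot: [[1.0, 0.0, 0.003], [0.0, -1.0, -0.001], [0.003, 0.001, -1.0]]
contact_force: [0.6, -1.1, 6.1]
gripper_width: 70.0
grasp_force: 30.0
```

Call:
servo_tool --plan '[0,0,0.03,0,0,0,1,0,0,0.05,0,0,0,1,0,0,0.05,0,0,0,1,0,0,0.04,0,0,0,1,0.02,0.05,0.01,0,0,0,1,0.02,0.05,0,0,0,0,1,0.02,0.05,0,0,0,0,1,0.02,0.05,0,0,0,0,1,0.01,0.05,0,0,0,0,1,0,0,0,0,0,0,1]'

```text
clock: 5.12
position: [537.7, 89.1, 229.1]
tool_rot: [[1.0, 0.005, -0.003], [0.005, -1.0, 0.001], [-0.003, -0.001, -1.0]]
contact_force: [-0.4, 0.3, -1.9]
gripper_width: 70.1
grasp_force: 30.0
```

```bash
cat > well.py <<'E'
from h import *
s=get_state(); print(np.round(s['position'],1),s['gripper_width'])
for c in ['scene','side','wrist']:
    p,W=cloud(c); H=hsv(p)
    cv2.imwrite(f'pics/well_{c}.png',p)
    k=(H[...,1]<90)&(H[...,2]>100)&(W[...,2]>10)&(W[...,2]<19)&(np.hypot(W[...,0]-569,W[...,1]-247)<55)
    Q=W[k][:,:2]; print(c,'ring',len(Q), fitc(Q,41.5) if len(Q)>20 else '')
    pu=(H[...,0]>125)&(H[...,0]<150)&(H[...,1]>90)&(np.abs(W[...,2]-130)<4)&(W[...,0]>420)
    T=W[pu][:,:2].astype(np.float32)
    if len(T)>20: print('rim',len(T),cv2.minAreaRect(T))
E
python3 well.py
```

```text
[537.7  89.1 229.1] 70.13365392276957
scene ring 56 (array([574.58363491, 246.64324278]), np.float64(1.1385817315482178))
rim 446 ((563.3753051757812, 246.8475799560547), (173.15301513671875, 196.2050018310547), 85.85885620117188)
side ring 0 
rim 280 ((556.238525390625, 249.1727752685547), (175.95477294921875, 197.40225219726562), 85.34986114501953)
wrist ring 1113 (array([574.34153593, 246.61484329]), np.float64(1.2540992968121216))
rim 3106 ((566.4051513671875, 233.06234741210938), (141.68804931640625, 183.11904907226562), 85.11820220947266)
```

Call:
servo_tool --plan '[0.0095,0.0395,0,0,0,0,1,0.0095,0.0395,0,0,0,0,1,0.0095,0.0395,0,0,0,0,1,0.0095,0.039,0,0,0,0,1,0,0,-0.05,0,0,0,1,0,0,-0.05,0,0,0,1,0,0,-0.03,0,0,0,1,0,0,-0.02,0,0,0,1,0,0,-0.01,0,0,0,1,0,0,-0.01,0,0,0,1,0,0,0,0,0,0,1]'

```text
clock: 6.65
position: [576.1, 243.4, 60.7]
tool_rot: [[1.0, 0.0, 0.0], [0.0, -1.0, 0.0], [0.0, -0.0, -1.0]]
contact_force: [-0.3, 0.1, -2.4]
gripper_width: 70.1
grasp_force: 30.0
```

Call:
servo_tool --plan '[-0.001,0.003,-0.002,0,0,0,1,0,0,0,0,0,0,1,0,0,0,0,0,0,0,0,0,0,0,0,0,0,0,0,0.04,0,0,0,0,0,0,0.05,0,0,0,0,0,0,0.03,0,0,0,0,0,0,0,0,0,0,0]'

```text
clock: 7.65
position: [576.4, 247.0, 182.7]
tool_rot: [[1.0, 0.0, 0.007], [0.0, -1.0, 0.002], [0.007, -0.002, -1.0]]
contact_force: [0.2, 0.9, 0.8]
gripper_width: 87.6
grasp_force: 0.0
```

```bash
python3 -c "
from h import *
look('cup1_c',(574,247),('wrist','scene','side'),z0=5,save='in1')
look('cup2_c',(426,-306),('scene','side'))
look('cup3_c',(573,-302),('scene','side'))
"
```

```text
t 7.7 tcp [576.4 247.  182.7] w 87.6 x [1.    0.    0.007]
wrist cup1_c (array([573.6, 246.8]), np.float64(0.7), 950, np.float64(77.2)) go [-2.8 -0.2]
scene cup1_c (array([574.1, 246.2]), np.float64(0.89), 96, np.float64(75.8)) go [-2.3 -0.8]
side cup1_c (array([569.1, 247.2]), np.float64(0.93), 69, np.float64(76.5)) go [-7.3  0.2]
t 7.8 tcp [574.5 246.3 176.6] w 88.2 x [ 1.     0.    -0.002]
scene cup2_c (array([ 427.8, -306.8]), np.float64(0.84), 64, np.float64(68.6)) go [-146.7 -553.1]
side cup2_c (array([ 424.6, -305.7]), np.float64(0.86), 159, np.float64(70.0)) go [-149.9 -552. ]
t 7.9 tcp [574.3 246.2 176.1] w 88.2 x [ 1.     0.    -0.003]
scene cup3_c (array([ 574.6, -302.3]), np.float64(1.01), 55, np.float64(66.8)) go [ 3.000e-01 -5.485e+02]
side cup3_c (array([ 572.1, -301.3]), np.float64(0.79), 114, np.float64(67.4)) go [  -2.2 -547.5]
```

View pics/in1_wrist.png

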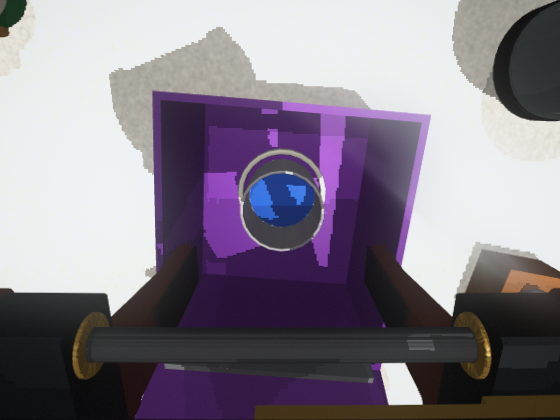

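Wrist view: cup1 (blue floor) stands seated in the well at px (282,210), rim at 77 mm as expected. Next is cup2.

Call:
servo_tool --plan '[-0.0147,-0.0553,0,0,0,0,0,-0.0147,-0.0553,0,0,0,0,0,-0.0147,-0.0553,0,0,0,0,0,-0.0147,-0.0553,0,0,0,0,0,-0.0147,-0.0553,0,0,0,0,0,-0.0147,-0.0553,0,0,0,0,0,-0.0147,-0.0553,0,0,0,0,0,-0.0147,-0.0553,0,0,0,0,0,-0.0147,-0.0553,0,0,0,0,0,-0.0147,-0.0553,0,0,0,0,0,0,0,0,0,0,0,0,0,0,0,0,0,0,0]'

```text
clock: 9.5
position: [427.9, -306.1, 178.0]
tool_rot: [[1.0, -0.0, -0.001], [-0.0, -1.0, 0.001], [-0.001, -0.001, -1.0]]
contact_force: [-0.1, 0.8, -0.7]
gripper_width: 87.9
grasp_force: 0.0
```

```bash
python3 -c "
from h import *
look('cup2_c',(426,-306),('wrist',))
"
```

```text
t 9.5 tcp [ 427.9 -306.1  178. ] w 87.9 x [ 1.    -0.    -0.001]
wrist cup2_c (array([ 427., -307.]), np.float64(0.71), 732, np.float64(70.3)) go [-0.9 -0.9]
```

Call:
servo_tool --plan '[-0.001,-0.001,-0.04,0,0,0,0,0,0,-0.04,0,0,0,0,0,0,-0.028,0,0,0,0,0,0,-0.015,0,0,0,0,0,0,0,0,0,0,0,0,0,0,0,0,0,0,0,0,0,0,0,0,1,0,0,0,0,0,0,1,0,0,0,0,0,0,1,0,0,0,0,0,0,1,0,0,0,0,0,0,1]'

```text
clock: 10.92
position: [427.1, -307.5, 55.8]
tool_rot: [[1.0, 0.0, 0.0], [0.0, -1.0, 0.0], [0.0, -0.0, -1.0]]
contact_force: [1.0, 0.1, 1.0]
gripper_width: 54.5
grasp_force: 30.0
```

Call:
servo_tool --plan '[0,0,0.05,0,0,0,1,0,0,0.06,0,0,0,1,0.011,0.043,0.04,0,0,0,1,0.014,0.053,0.02,0,0,0,1,0.0147,0.056,0.005,0,0,0,1,0.0147,0.056,0,0,0,0,1,0.0147,0.056,0,0,0,0,1,0.0147,0.056,0,0,0,0,1,0.0147,0.056,0,0,0,0,1,0.0147,0.056,0,0,0,0,1,0.0147,0.056,0,0,0,0,1,0.0142,0.052,0,0,0,0,1]'

```text
clock: 12.42
position: [569.2, 234.5, 229.9]
tool_rot: [[1.0, 0.001, -0.001], [0.001, -1.0, -0.0], [-0.001, 0.0, -1.0]]
contact_force: [0.2, -0.2, -1.3]
gripper_width: 54.7
grasp_force: 30.0
```

Call:
servo_tool --plan '[0.005,0.014,0,0,0,0,1,0,0,0,0,0,0,1,0,0,0,0,0,0,1]'

```text
clock: 12.8
position: [574.1, 245.0, 230.7]
tool_rot: [[1.0, -0.001, -0.0], [-0.001, -1.0, -0.001], [-0.0, 0.001, -1.0]]
contact_force: [0.4, -0.4, -2.0]
gripper_width: 54.4
grasp_force: 30.0
```

```bash
python3 -c "
from h import *
p,W=look('cup1_c',(574,247),('wrist',),z0=5,save='o2')
T=np.array(get_state()['position']); k=(np.hypot(W[...,0]-T[0],W[...,1]-T[1])<45)&(W[...,2]>T[2]-10)&(W[...,2]<T[2]+25); Q=W[k]; print(len(Q),np.nanmedian(Q,0)); 
print(cup(W,T[:2],'cup2_c',z0=T[2]+14-70))
"
```

```text
t 12.8 tcp [574.1 245.  230.7] w 54.4 x [ 1.    -0.001 -0.   ]
wrist cup1_c (array([573. , 246.7]), np.float64(0.7), 395, np.float64(77.3)) go [-1.1  1.7]
7072 [571.16368733 245.05143763 240.23635911]
(array([574.5, 244.8]), np.float64(0.76), 2829, np.float64(245.2))
```

Call:
servo_tool --plan '[-0.001,0.002,-0.04,0,0,0,1,0,0,-0.05,0,0,0,1,0,0,-0.03,0,0,0,1,0,0,-0.015,0,0,0,1,0,0,-0.01,0,0,0,1,0,0,-0.005,0,0,0,1,0,0,0,0,0,0,1]'

```text
clock: 13.72
position: [573.5, 248.6, 81.5]
tool_rot: [[1.0, 0.0, 0.001], [0.0, -1.0, 0.0], [0.001, -0.0, -1.0]]
contact_force: [-0.2, 0.5, -0.8]
gripper_width: 54.5
grasp_force: 30.0
```

Call:
servo_tool --plan '[0,-0.001,-0.002,0,0,0,1,0,0,0,0,0,0,1,0,0,0,0,0,0,0,0,0,0,0,0,0,0,0,0,0,0,0,0,0,0,0,0.04,0,0,0,0,0,0,0.05,0,0,0,0,0,0,0.03,0,0,0,0,0,0,0,0,0,0,0,0,0,0,0,0,0,0]'

```text
clock: 14.98
position: [572.7, 247.4, 196.9]
tool_rot: [[1.0, 0.0, -0.002], [0.0, -1.0, -0.001], [-0.002, 0.001, -1.0]]
contact_force: [0.4, 0.9, -1.3]
gripper_width: 87.8
grasp_force: 0.0
```

```bash
python3 -c "
from h import *
look('cup2_c',(574,247),('wrist',),z0=21,save='in2')
look('cup1_c',(574,247),('wrist',),z0=5)
look('cup3_c',(573,-302),('scene','side'))
look('cup4_c',(561,-144),('scene','side'))
"
```

```text
t 15.0 tcp [572.7 247.4 196.9] w 87.8 x [ 1.     0.    -0.002]
wrist cup2_c (array([573.2, 247.9]), np.float64(0.71), 759, np.float64(91.2)) go [0.5 0.5]
t 15.0 tcp [572.5 247.3 196.2] w 88.1 x [ 1.     0.    -0.003]
wrist cup1_c (array([573.6, 246.8]), np.float64(1.01), 1001, np.float64(77.4)) go [ 1.1 -0.5]
t 15.1 tcp [572.4 247.2 196. ] w 87.9 x [ 1.     0.    -0.004]
scene cup3_c (array([ 574.3, -302.5]), np.float64(0.72), 55, np.float64(66.4)) go [   1.9 -549.7]
side cup3_c (array([ 572.1, -301.2]), np.float64(0.74), 108, np.float64(67.4)) go [-3.000e-01 -5.484e+02]
t 15.2 tcp [572.6 247.3 196.5] w 88.0 x [ 1.     0.    -0.003]
scene cup4_c (array([ 562.9, -144.9]), np.float64(0.77), 36, np.float64(64.7)) go [  -9.7 -392.2]
side cup4_c (array([ 559.3, -143.6]), np.float64(0.67), 66, np.float64(65.5)) go [ -13.3 -390.9]
```

Call:
servo_tool --plan '[-0.008,-0.055,0,0,0,0,0,-0.008,-0.055,0,0,0,0,0,-0.008,-0.055,0,0,0,0,0,-0.008,-0.055,0,0,0,0,0,-0.008,-0.055,0,0,0,0,0,0.008,-0.055,0,0,0,0,0,0.008,-0.055,0,0,0,0,0,0.008,-0.055,0,0,0,0,0,0.008,-0.055,-0.01,0,0,0,0,0.009,-0.055,-0.01,0,0,0,0,0,0,0,0,0,0,0,0,0,0,0,0,0,0]'

```text
clock: 16.77
position: [574.0, -302.2, 178.2]
tool_rot: [[1.0, -0.0, -0.001], [-0.0, -1.0, 0.001], [-0.001, -0.001, -1.0]]
contact_force: [-0.1, 0.7, 0.6]
gripper_width: 87.8
grasp_force: 0.0
```

```bash
python3 -c "
from h import *
look('cup3_c',(573,-302),('wrist',))
"
```

```text
t 16.8 tcp [ 574.  -302.2  178.2] w 87.8 x [ 1.    -0.    -0.001]
wrist cup3_c (array([ 574. , -302.6]), np.float64(0.67), 544, np.float64(68.3)) go [ 0.  -0.4]
```

Call:
servo_tool --plan '[0,0,-0.04,0,0,0,0,0,0,-0.04,0,0,0,0,0,0,-0.03,0,0,0,0,0,0,-0.015,0,0,0,0,0,0,0,0,0,0,0,0,0,0,0,0,0,0,0,0,0,0,0,0,1,0,0,0,0,0,0,1,0,0,0,0,0,0,1,0,0,0,0,0,0,1,0,0,0,0,0,0,1]'

```text
clock: 18.2
position: [574.1, -302.5, 53.6]
tool_rot: [[1.0, 0.0, -0.0], [0.0, -1.0, 0.0], [-0.0, -0.0, -1.0]]
contact_force: [0.6, -0.2, 0.6]
gripper_width: 42.9
grasp_force: 30.0
```

Call:
servo_tool --plan '[0,0,0.05,0,0,0,1,0,0,0.06,0,0,0,1,0,0.02,0.06,0,0,0,1,-0.01,0.05,0.03,0,0,0,1,-0.01,0.06,0,0,0,0,1,-0.01,0.06,0,0,0,0,1,-0.01,0.06,0,0,0,0,1,0,0.06,0,0,0,0,1,0.01,0.06,0,0,0,0,1,0.01,0.06,0,0,0,0,1,0.01,0.06,0,0,0,0,1,0.01,0.05,0,0,0,0,1]'

```text
clock: 19.7
position: [573.9, 239.6, 252.6]
tool_rot: [[1.0, 0.001, -0.0], [0.001, -1.0, -0.0], [-0.0, 0.0, -1.0]]
contact_force: [0.2, -0.3, -1.0]
gripper_width: 42.6
grasp_force: 30.0
```

Call:
servo_tool --plan '[0,0.01,0,0,0,0,1,0,0,0,0,0,0,1,0,0,0,0,0,0,1]'

```text
clock: 20.08
position: [574.2, 245.9, 253.2]
tool_rot: [[1.0, -0.001, 0.0], [-0.001, -1.0, -0.0], [0.0, 0.0, -1.0]]
contact_force: [0.1, 0.1, 0.4]
gripper_width: 42.7
grasp_force: 30.0
```

```bash
cat > held.py <<'E'
from h import *
import sys
inner,q,d,z0=sys.argv[1],sys.argv[2],float(sys.argv[3]),float(sys.argv[4])
p,W=look(inner,(574,247),('wrist',),z0=z0)
T=np.array(get_state()['position'])
print('held',cup(W,T[:2],q,z0=T[2]+d-RIM[q]))
E
python3 held.py cup2_c cup3_c 14 21
```

```text
t 20.1 tcp [574.2 245.9 253.2] w 42.7 x [ 1.    -0.001  0.   ]
wrist cup2_c (array([572.7, 247.8]), np.float64(0.69), 362, np.float64(91.3)) go [-1.5  1.9]
held (array([574.7, 245.7]), np.float64(0.76), 2281, np.float64(267.7))
```

Call:
servo_tool --plan '[-0.0015,0.0015,-0.04,0,0,0,1,0,0,-0.05,0,0,0,1,0,0,-0.035,0,0,0,1,0,0,-0.02,0,0,0,1,0,0,-0.01,0,0,0,1,0,0,-0.004,0,0,0,1,0,0,0,0,0,0,1]'

```text
clock: 21.0
position: [573.2, 248.9, 95.2]
tool_rot: [[1.0, 0.0, 0.002], [0.0, -1.0, 0.001], [0.002, -0.001, -1.0]]
contact_force: [1.3, 0.6, -0.8]
gripper_width: 42.5
grasp_force: 30.0
```

Call:
servo_tool --plan '[0,-0.001,-0.002,0,0,0,1,0,0,0,0,0,0,1,0,0,0,0,0,0,0,0,0,0,0,0,0,0,0,0,0,0,0,0,0,0,0,0.04,0,0,0,0,0,0,0.05,0,0,0,0,0,0,0.02,0,0,0,0,0,0,0,0,0,0,0,0,0,0,0,0,0,0]'

```text
clock: 22.25
position: [572.0, 247.5, 199.2]
tool_rot: [[1.0, 0.0, -0.003], [0.0, -1.0, -0.001], [-0.003, 0.001, -1.0]]
contact_force: [0.6, -0.3, -0.2]
gripper_width: 88.0
grasp_force: 0.0
```

```bash
python3 -c "
from h import *
look('cup3_c',(574,247),('wrist',),z0=37,save='in3')
look('cup2_c',(574,247),('wrist',),z0=21)
look('cup4_c',(561,-144),('scene',))
"
```

```text
t 22.2 tcp [572.  247.5 199.2] w 88.0 x [ 1.     0.    -0.003]
wrist cup3_c (array([572.8, 247.7]), np.float64(0.65), 620, np.float64(105.2)) go [0.8 0.2]
t 22.3 tcp [571.9 247.5 198.9] w 87.4 x [ 1.     0.    -0.004]
wrist cup2_c (array([573.1, 247.9]), np.float64(1.0), 849, np.float64(91.4)) go [1.2 0.4]
t 22.4 tcp [571.9 247.5 199. ] w 87.6 x [ 1.     0.    -0.004]
scene cup4_c (array([ 563.5, -144.9]), np.float64(0.93), 44, np.float64(65.2)) go [  -8.4 -392.4]
```

Call:
servo_tool --plan '[-0.01,-0.055,0,0,0,0,0,-0.01,-0.055,0,0,0,0,0,-0.01,-0.055,0,0,0,0,0,-0.01,-0.055,0,0,0,0,0,0,-0.055,0,0,0,0,0,0.011,-0.055,0,0,0,0,0,0.02,-0.0625,-0.02,0,0,0,0,0,0,0,0,0,0,0,0,0,0,0,0,0,0]'

```text
clock: 23.52
position: [561.5, -138.9, 182.7]
tool_rot: [[1.0, -0.0, -0.002], [-0.0, -1.0, 0.001], [-0.002, -0.001, -1.0]]
contact_force: [0.0, 0.2, 1.0]
gripper_width: 87.5
grasp_force: 0.0
```

```bash
python3 -c "
from h import *
look('cup4_c',(562,-144),('wrist',))
"
```

```text
t 23.5 tcp [ 561.5 -138.9  182.7] w 87.5 x [ 1.    -0.    -0.002]
wrist cup4_c (array([ 562.8, -145.5]), np.float64(0.66), 361, np.float64(66.3)) go [ 1.3 -6.6]
```

Call:
servo_tool --plan '[0.001,-0.0065,-0.04,0,0,0,0,0,0,-0.04,0,0,0,0,0,0,-0.035,0,0,0,0,0,0,-0.016,0,0,0,0,0,0,0,0,0,0,0,0,0,0,0,0,0,0,0,0,0,0,0,0,1,0,0,0,0,0,0,1,0,0,0,0,0,0,1,0,0,0,0,0,0,1,0,0,0,0,0,0,1]'

```text
clock: 24.95
position: [562.8, -145.7, 52.6]
tool_rot: [[1.0, 0.0, -0.0], [0.0, -1.0, 0.0], [-0.0, -0.0, -1.0]]
contact_force: [-0.5, 1.2, 0.1]
gripper_width: 41.3
grasp_force: 0.0
```

Call:
servo_tool --plan '[0,0,0.05,0,0,0,1,0,0,0.06,0,0,0,1,0,0.03,0.06,0,0,0,1,-0.01,0.05,0.03,0,0,0,1,-0.01,0.05,0,0,0,0,1,-0.01,0.05,0,0,0,0,1,0,0.05,0,0,0,0,1,0.01,0.05,0,0,0,0,1,0.01,0.05,0,0,0,0,1,0.02,0.05,0,0,0,0,1,0,0.011,0,0,0,0,1,0,0,0,0,0,0,1]'

```text
clock: 26.45
position: [572.6, 243.5, 248.2]
tool_rot: [[1.0, 0.001, -0.001], [0.001, -1.0, -0.001], [-0.001, 0.001, -1.0]]
contact_force: [0.7, -0.3, 0.1]
gripper_width: 0.4
grasp_force: 0.0
```

```bash
python3 held.py cup3_c cup4_c 14 37
```

```text
t 26.4 tcp [572.6 243.5 248.2] w 0.4 x [ 1.     0.001 -0.001]
wrist cup3_c (array([572.7, 247.6]), np.float64(0.68), 436, np.float64(105.3)) go [0.1 4.1]
held (array([597.4, 243.5]), np.float64(0.61), 255, np.float64(263.0))
```

The fingers hadn't finished closing on cup4 before the lift, so they came up empty. I'm checking whether the cup still stands.

```bash
python3 -c "
from h import *
look('cup4_c',(562,-144),('scene','side'))
for c in ('scene','side'):
  print([(np.round(a['point']).tolist(),round(a['conf'],2)) for a in models.find_in(c,'cup4_c')][:4])
"
```

```text
t 26.5 tcp [572.7 242.6 248.7] w 0.4 x [ 1.  0. -0.]
scene cup4_c (array([ 563.3, -145.2]), np.float64(0.85), 34, np.float64(64.7)) go [  -9.4 -387.8]
side cup4_c (array([ 559.5, -143.7]), np.float64(0.81), 61, np.float64(65.6)) go [ -13.2 -386.3]
[([486.0, 241.0, 98.0], 0.58), ([569.0, -146.0, 45.0], 0.55)]
[([453.0, -30.0, 43.0], 0.71), ([546.0, 202.0, 86.0], 0.39)]
```

Call:
servo_tool --plan '[-0.01,-0.055,0,0,0,0,0,-0.01,-0.055,0,0,0,0,0,-0.01,-0.055,0,0,0,0,0,-0.01,-0.055,0,0,0,0,0,0,-0.055,0,0,0,0,0,0.01,-0.055,-0.02,0,0,0,0,0.02,-0.058,-0.05,0,0,0,0,0,0,0,0,0,0,0,0,0,0,0,0,0,0]'

```text
clock: 27.82
position: [558.3, -132.8, 189.9]
tool_rot: [[1.0, -0.001, 0.001], [-0.001, -1.0, 0.0], [0.001, -0.0, -1.0]]
contact_force: [-0.1, 0.4, -0.1]
gripper_width: 86.1
grasp_force: 0.0
```

```bash
python3 -c "
from h import *
look('cup4_c',(562,-144),('wrist',))
"
```

```text
t 27.8 tcp [ 558.3 -132.8  189.9] w 86.1 x [ 1.    -0.001  0.001]
wrist cup4_c (array([ 562.8, -145.4]), np.float64(0.64), 343, np.float64(66.3)) go [  4.5 -12.6]
```

Call:
servo_tool --plan '[0.0045,-0.0125,-0.04,0,0,0,0,0,0,-0.04,0,0,0,0,0,0,-0.04,0,0,0,0,0,0,-0.018,0,0,0,0,0,0,0,0,0,0,0.7,0,0,0,0,0,0,1,0,0,0,0,0,0,1,0,0,0,0,0,0,1,0,0,0,0,0,0,1,0,0,0,0,0,0,1,0,0,0,0,0,0,1,0,0,0,0,0,0,1]'

```text
clock: 29.38
position: [563.1, -145.1, 51.2]
tool_rot: [[1.0, 0.0, 0.0], [0.0, -1.0, -0.0], [0.0, 0.0, -1.0]]
contact_force: [0.3, 0.5, 1.2]
gripper_width: 30.3
grasp_force: 30.0
```

Call:
servo_tool --plan '[0,0,0.05,0,0,0,1,0,0,0.06,0,0,0,1,0,0.03,0.06,0,0,0,1,-0.01,0.05,0.03,0,0,0,1,-0.01,0.05,0,0,0,0,1,-0.01,0.05,0,0,0,0,1,0,0.05,0,0,0,0,1,0.01,0.05,0,0,0,0,1,0.01,0.05,0,0,0,0,1,0.02,0.05,0,0,0,0,1,0,0.012,0,0,0,0,1,0,0,0,0,0,0,1]'

```text
clock: 30.88
position: [572.8, 245.2, 246.4]
tool_rot: [[1.0, 0.002, -0.001], [0.002, -1.0, -0.001], [-0.001, 0.001, -1.0]]
contact_force: [0.1, 0.4, -0.7]
gripper_width: 30.5
grasp_force: 30.0
```

```bash
python3 held.py cup3_c cup4_c 14 37
```

```text
t 30.9 tcp [572.8 245.2 246.4] w 30.5 x [ 1.     0.002 -0.001]
wrist cup3_c (array([572.5, 247.6]), np.float64(0.64), 367, np.float64(105.2)) go [-0.3  2.4]
held (array([573.2, 245.1]), np.float64(0.81), 1674, np.float64(261.3))
```

Call:
servo_tool --plan '[-0.0005,0.002,-0.04,0,0,0,1,0,0,-0.05,0,0,0,1,0,0,-0.03,0,0,0,1,0,0,-0.012,0,0,0,1,0,0,-0.005,0,0,0,1,0,0,0,0,0,0,1]'

```text
clock: 31.68
position: [573.2, 246.7, 111.5]
tool_rot: [[1.0, -0.0, 0.002], [-0.0, -1.0, 0.001], [0.002, -0.001, -1.0]]
contact_force: [0.2, -0.4, -0.1]
gripper_width: 30.2
grasp_force: 29.9
```

Call:
servo_tool --plan '[0,0.001,-0.0035,0,0,0,1,0,0,0,0,0,0,1,0,0,0,0,0,0,0,0,0,0,0,0,0,0,0,0,0,0,0,0,0,0,0,0.04,0,0,0,0,0,0,0.05,0,0,0,0,0,0,0.01,0,0,0,0,0,0,0,0,0,0,0,0,0,0,0,0,0,0]'

```text
clock: 32.92
position: [572.0, 247.7, 204.1]
tool_rot: [[1.0, 0.0, -0.003], [0.0, -1.0, -0.001], [-0.003, 0.001, -1.0]]
contact_force: [0.6, -0.7, -0.6]
gripper_width: 87.8
grasp_force: 0.0
```

```bash
python3 -c "
from h import *
look('cup4_c',(574,247),('wrist',),z0=53,save='in4')
look('cup3_c',(574,247),('wrist',),z0=37)
p,W=cloud('scene');H=hsv(p); cv2.imwrite('pics/sc4.png',p)
pu=(H[...,0]>125)&(H[...,0]<150)&(H[...,1]>90)
L=W[pu&(W[...,2]>140)&(W[...,0]<480)]; L=L[np.isfinite(L[:,0])]; c0=L.mean(0); n=np.linalg.svd(L-c0,full_matrices=False)[2][2]; print(c0.round(1),n.round(3)); k=L[:,2]>np.percentile(L[:,2],99); print('edge',L[k].mean(0).round(1),L[:,1].min(),L[:,1].max())
p,W=cloud('side');H=hsv(p)
T=W[(np.abs(W[...,2]-50)<2.5)&(np.hypot(W[...,0]-466,W[...,1]+2)<55)]; print('rest',cv2.minAreaRect(T[:,:2].astype(np.float32)))
"
```

```text
t 32.9 tcp [572.  247.7 204.1] w 87.8 x [ 1.     0.    -0.003]
wrist cup4_c (array([571.8, 245.5]), np.float64(0.63), 460, np.float64(119.3)) go [-0.2 -2.2]
t 33.0 tcp [572.  247.7 203.9] w 87.6 x [ 1.     0.    -0.004]
wrist cup3_c (array([572.6, 247.6]), np.float64(0.96), 616, np.float64(105.3)) go [ 0.6 -0.1]
[428.8 224.5 241. ] [ 0.558 -0.776  0.293]
edge [420.4 231.3 313.7] -225.83534083673334 780.704091718532
rest ((463.94134521484375, 0.4358863830566406), (73.19157409667969, 70.62628936767578), 78.4769058227539)
```

View pics/in4_wrist.png

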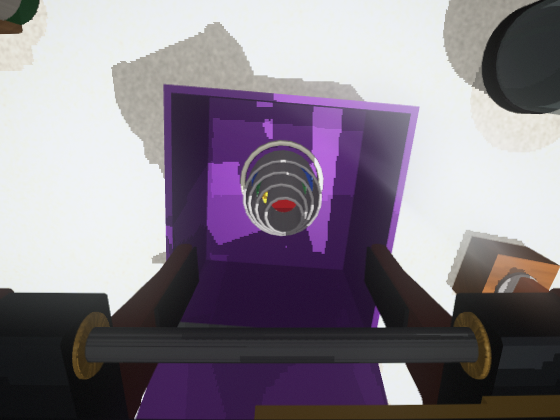

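Wrist view: all four cups are nested, with the red floor of cup4 on top at px (285,207) and its rim at 119 mm. Next I go over the lid to its robot side with shut fingers.

Call:
servo_tool --plan '[0,0,0.05,0,0,0,1,0,0,0.06,0,0,0,1,-0.02,0,0.05,0,0,0,1,-0.05,-0.008,0.006,0,0,0,1,-0.05,-0.008,0,0,0,0,1,-0.05,-0.008,0,0,0,0,1,-0.035,-0.012,0,0,0,0,1,0,0,-0.04,0,0,0,1,0,0,-0.05,0,0,0,1,0,0,0,0,0,0,1]'

```text
clock: 34.38
position: [365.8, 211.1, 277.2]
tool_rot: [[1.0, 0.0, -0.009], [0.0, -1.0, -0.004], [-0.009, 0.004, -1.0]]
contact_force: [0.0, -0.4, 0.2]
gripper_width: 0.6
grasp_force: 0.0
```

Call:
servo_tool --plan '[0.02,-0.0016,0,0,0,0,1,0.02,-0.0016,0,0,0,0,1,0.02,-0.0016,0,0,0,0,1,0.02,-0.0016,0,0,0,0,1,0.02,-0.0016,0,0,0,0,1,0.02,-0.0016,0,0,0,0,1,0.02,-0.0016,0,0,0,0,1,0,0,0,0,0,0,1]'

```text
clock: 35.38
position: [509.1, 200.7, 284.3]
tool_rot: [[1.0, -0.001, 0.002], [-0.001, -1.0, 0.001], [0.002, -0.001, -1.0]]
contact_force: [-0.3, 0.6, -0.4]
gripper_width: 0.7
grasp_force: 0.0
```

```bash
cat > lid.py <<'E'
from h import *
s=get_state(); print(s['clock'],np.round(s['position'],1),np.round(s['contact_force'],1))
p,W=cloud('scene');H=hsv(p)
pu=(H[...,0]>125)&(H[...,0]<150)&(H[...,1]>90)
L=W[pu&(W[...,2]>142)&(W[...,0]>380)&(W[...,0]<720)&(W[...,1]>140)&(W[...,1]<360)]
if len(L)>30:
    c0=np.median(L,0); n=np.linalg.svd(L-L.mean(0),full_matrices=False)[2][2]; print(len(L),c0.round(1),n.round(3),'ang',np.arctan2(np.linalg.norm(n[:2]),abs(n[2])), L.max(0).round(),L.min(0).round())
E
python3 lid.py
```

```text
35.375 [509.1 200.7 284.3] [-0.3  0.6 -0.4]
1949 [520.  248.7 245.2] [-0.916  0.081  0.392] ang 1.1682285444299791 [552. 337. 309.] [467. 164. 142.]
```

Call:
servo_tool --plan '[0.021,-0.0017,-0.022,0,0,0,1,0.0245,-0.002,-0.0175,0,0,0,1,0.021,-0.0017,-0.022,0,0,0,1,0.016,-0.0013,-0.026,0,0,0,1,0.0105,-0.001,-0.0285,0,0,0,1,0.004,0,-0.02,0,0,0,1,0,0,0,0,0,0,1]'

```text
clock: 36.3
position: [603.7, 193.0, 145.2]
tool_rot: [[1.0, 0.0, -0.003], [0.0, -1.0, -0.001], [-0.003, 0.001, -1.0]]
contact_force: [0.6, 0.3, -0.4]
gripper_width: 0.7
grasp_force: 0.0
```

```bash
python3 lid.py
```

```text
36.3 [603.7 193.  145.2] [ 0.6  0.3 -0.4]
693 [631.2 236.9 143. ] [-0.11  -0.054 -0.992] ang 0.122701668283735 [666. 330. 271.] [538. 142. 142.]
```

Call:
servo_tool --plan '[0,0,-0.003,0,0,0,1,0,0,-0.003,0,0,0,1,0,0,-0.002,0,0,0,1,0,0,-0.002,0,0,0,1,0,0,0,0,0,0,1]'

```text
clock: 36.98
position: [604.8, 193.1, 138.3]
tool_rot: [[1.0, 0.0, 0.002], [0.0, -1.0, 0.001], [0.002, -0.001, -1.0]]
contact_force: [-1.3, -0.4, 6.1]
gripper_width: 0.8
grasp_force: 2.9
```

```bash
python3 lid.py
```

```text
36.975 [604.8 193.1 138.3] [-1.3 -0.4  6.1]
99 [618.4 233.4 221.4] [ 0.927 -0.305 -0.22 ] ang 1.3486507135027983 [648. 272. 277.] [473. 140. 142.]
```

Call:
servo_tool --plan '[0,0,-0.003,0,0,0,1,0,0,-0.002,0,0,0,1,0,0,0,0,0,0,1]'

```text
clock: 37.4
position: [605.0, 193.2, 138.1]
tool_rot: [[1.0, 0.0, 0.005], [0.0, -1.0, 0.001], [0.005, -0.001, -1.0]]
contact_force: [-8.9, -2.9, 21.5]
gripper_width: 0.4
grasp_force: 10.8
```

Call:
servo_tool --plan '[0,0,0.03,0,0,0,1,0.009,0.025,0.05,0,0,0,0.5,0.009,0.025,0.038,0,0,0,0,0,0,0,0,0,0,0,0,0,0,0,0,0,0,0,0,0,0,0,0,0]'

```text
clock: 38.15
position: [622.1, 242.2, 247.3]
tool_rot: [[1.0, -0.0, -0.003], [-0.0, -1.0, -0.001], [-0.003, 0.001, -1.0]]
contact_force: [1.0, 0.0, -1.1]
gripper_width: 47.1
grasp_force: 0.0
```

```bash
cat > cam.py <<'E'
from h import *
s=get_state(); print(s['clock'],np.round(s['position'],1))
p,W=cloud('wrist');H=hsv(p); cv2.imwrite('pics/cam.png',p); np.save('pics/camW.npy',W)
k=(np.hypot(W[...,0]-622,W[...,1]-242)<80)
pl=W[k&(H[...,0]>125)&(H[...,0]<150)&(H[...,1]>90)]; print('lid z',np.nanpercentile(pl[:,2],[10,50,90]))
br=k&(H[...,0]>12)&(H[...,0]<32)&(H[...,1]>70)&(W[...,2]>144)&(W[...,2]<156)
B=W[br]; print('brass',len(B),B.mean(0).round(1),np.median(B[:,2]),cv2.minEnclosingCircle(B[:,:2].astype(np.float32)),cv2.minAreaRect(B[:,:2].astype(np.float32)))
print([(np.round(a['point'],1).tolist(),round(a['conf'],2)) for a in models.find_in('wrist','cam_slot')])
v,u=np.where(br); c=p[max(0,v.min()-25):v.max()+25,max(0,u.min()-25):u.max()+25]; print(v.min(),u.min())
cv2.imwrite('pics/camcrop.png',cv2.resize(c,None,fx=5,fy=5,interpolation=cv2.INTER_NEAREST)[:600,:800])
E
python3 cam.py
```

```text
38.15 [622.1 242.2 247.3]
lid z [132.32654322 138.61074175 139.87054416]
brass 1380 [624.  243.3 150.4] 150.57515674843563 ((623.2869873046875, 243.85299682617188), 20.22175407409668) ((622.9881591796875, 243.47879028320312), (38.772796630859375, 34.908470153808594), 83.42173767089844)
[([619.9, 240.2, 149.5], 0.77)]
186 255
```

View pics/cam.png

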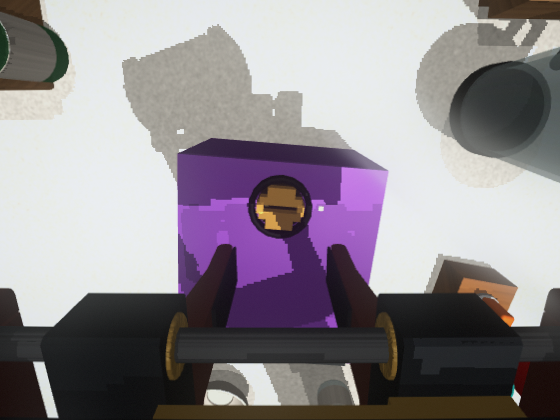

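Wrist view: the lid is shut (138.6 mm) and the brass head is at px (281,208) with its slot running along y. Now to the key.

Call:
servo_tool --plan '[-0.026,-0.0403,0,0,0,-0.031,0,-0.026,-0.0403,0,0,0,-0.031,0,-0.026,-0.0403,0,0,0,-0.031,0,-0.026,-0.0403,-0.01,0,0,-0.031,0,-0.026,-0.0403,-0.02,0,0,-0.031,0,-0.026,-0.0403,-0.022,0,0,-0.031,0,0,0,0,0,0,0,0,0,0,0,0,0,0,0]'

```text
clock: 39.25
position: [466.9, 1.4, 198.0]
tool_rot: [[0.983, -0.185, 0.001], [-0.185, -0.983, 0.0], [0.001, -0.001, -1.0]]
contact_force: [0.3, 0.9, 0.2]
gripper_width: 87.6
grasp_force: 0.0
```

```bash
cat > key.py <<'E'
from h import *
s=get_state(); P=np.array(s['position']); R=np.array(s['tool_rot']); print(s['clock'],P.round(1),np.degrees(np.arctan2(R[1,0],R[0,0])).round(1))
p,W=cloud('wrist');H=hsv(p); cv2.imwrite('pics/key.png',p)
k=(np.hypot(W[...,0]-465,W[...,1])<60)&(H[...,0]>3)&(H[...,0]<18)&(H[...,1]>150)
O=W[k&(W[...,2]>92)&(W[...,2]<99)]; print('key top',len(O),cv2.minAreaRect(O[:,:2].astype(np.float32)),np.median(O,0).round(1))
T=W[(np.abs(W[...,2]-50)<2.5)&(np.hypot(W[...,0]-466,W[...,1])<60)]; print('rest',cv2.minAreaRect(T[:,:2].astype(np.float32)))
E
python3 key.py
```

```text
39.25 [466.9   1.4 198. ] -10.7
key top 845 ((466.0604553222656, 0.35163116455078125), (15.861605644226074, 38.8299674987793), 77.80366516113281) [4.665e+02 1.000e-01 9.540e+01]
rest ((466.7868957519531, -0.936431884765625), (70.20977020263672, 70.27954864501953), 78.93805694580078)
```

View pics/key.png

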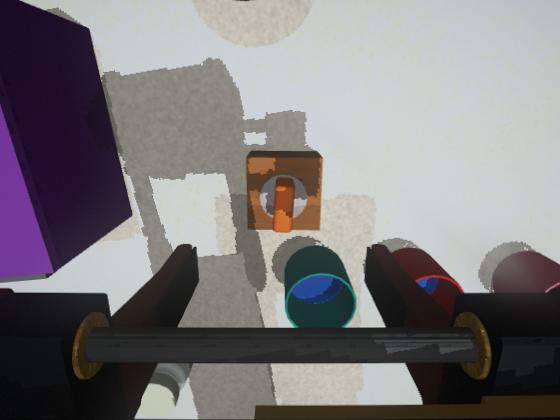

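Wrist view: the key handle is at px (285,205), centred between the fingers and aligned with the closing axis.

Call:
servo_tool --plan '[-0.0005,-0.001,-0.04,0,0,-0.02,0,0,0,-0.045,0,0,0,0.5,0,0,-0.035,0,0,0,0.5,0,0,-0.018,0,0,0,0.5,0,0,0,0,0,0,0.6,0,0,0,0,0,0,1,0,0,0,0,0,0,1,0,0,0,0,0,0,1,0,0,0,0,0,0,1,0,0,0,0,0,0,1,0,0,0,0,0,0,1]'

```text
clock: 40.67
position: [466.5, 0.1, 60.3]
tool_rot: [[0.979, -0.204, 0.001], [-0.204, -0.979, -0.0], [0.001, -0.0, -1.0]]
contact_force: [0.3, -0.4, 5.7]
gripper_width: 16.0
grasp_force: 29.7
```

Call:
servo_tool --plan '[0,0,0.04,0,0,0,1,0,0,0.06,0,0,0,1,0.016,0.024,0.04,0,0,0.17,1,0.016,0.024,0.02,0,0,0.17,1,0.016,0.024,0.005,0,0,0.17,1,0.016,0.024,0,0,0,0.17,1,0.016,0.024,0,0,0,0.17,1,0.016,0.024,0,0,0,0.17,1,0.016,0.024,0,0,0,0.17,1,0.016,0.024,0,0,0,0.17,1,0.016,0.024,0,0,0,0.17,1,0.0125,0.027,0,0,0,0.163,1]'

```text
clock: 42.18
position: [622.9, 243.8, 222.9]
tool_rot: [[0.078, 0.997, -0.002], [0.997, -0.078, -0.001], [-0.001, -0.002, -1.0]]
contact_force: [0.2, -0.9, -1.1]
gripper_width: 15.8
grasp_force: 29.8
```

Call:
servo_tool --plan '[0,0,0,0,0,0,1,0,0,0,0,0,0,1]'

```text
clock: 42.42
position: [622.3, 242.8, 223.5]
tool_rot: [[0.085, 0.996, -0.002], [0.996, -0.085, -0.001], [-0.001, -0.002, -1.0]]
contact_force: [0.2, -0.5, -1.4]
gripper_width: 15.6
grasp_force: 29.8
```

```bash
cat > slot.py <<'E'
from h import *
s=get_state(); P=np.array(s['position']); R=np.array(s['tool_rot']); print(s['clock'],P.round(1),'yaw',np.degrees(np.arctan2(R[1,0],R[0,0])).round(1),'z',R[:,2].round(4),'w',s['gripper_width'])
p,W=cloud('wrist');H=hsv(p); cv2.imwrite('pics/slot.png',p)
k=(np.hypot(W[...,0]-622,W[...,1]-242)<45)
br=k&(H[...,0]>12)&(H[...,0]<32)&(H[...,1]>70)&(W[...,2]>147)&(W[...,2]<154)
B=W[br]; print('brass',len(B),B.mean(0).round(1),cv2.minAreaRect(B[:,:2].astype(np.float32)))
sl=(np.hypot(W[...,0]-622.5,W[...,1]-243)<15)&(W[...,2]>136)&(W[...,2]<146.5)
S=W[sl]; print('slot',len(S), S.mean(0).round(1) if len(S)>5 else '', cv2.minAreaRect(S[:,:2].astype(np.float32)) if len(S)>5 else '')
# key: steel points below TCP
kk=(np.hypot(W[...,0]-P[0],W[...,1]-P[1])<20)&(W[...,2]<P[2]-30)&(W[...,2]>P[2]-56)
B=W[kk]; print('blade',len(B),B.mean(0).round(1) if len(B) else '', B.min(0).round(1) if len(B) else '')
cv2.imwrite('pics/slotcrop.png',cv2.resize(p[120:270,190:390],None,fx=4,fy=4,interpolation=cv2.INTER_NEAREST))
E
python3 slot.py
```

```text
42.425 [622.3 242.8 223.5] yaw 85.1 z [-0.0017 -0.001  -1.    ] w 15.599287921778497
brass 1033 [623.5 249.6 150.4] ((623.36181640625, 249.32713317871094), (25.994115829467773, 34.399627685546875), 85.68102264404297)
slot 157 [623.  246.6 140.6] ((619.4434814453125, 246.20364379882812), (16.175153732299805, 12.689592361450195), 85.2486801147461)
blade 10 [623.6 250.8 176.1] [622.6 250.6 173.9]
```

View pics/slotcrop.png

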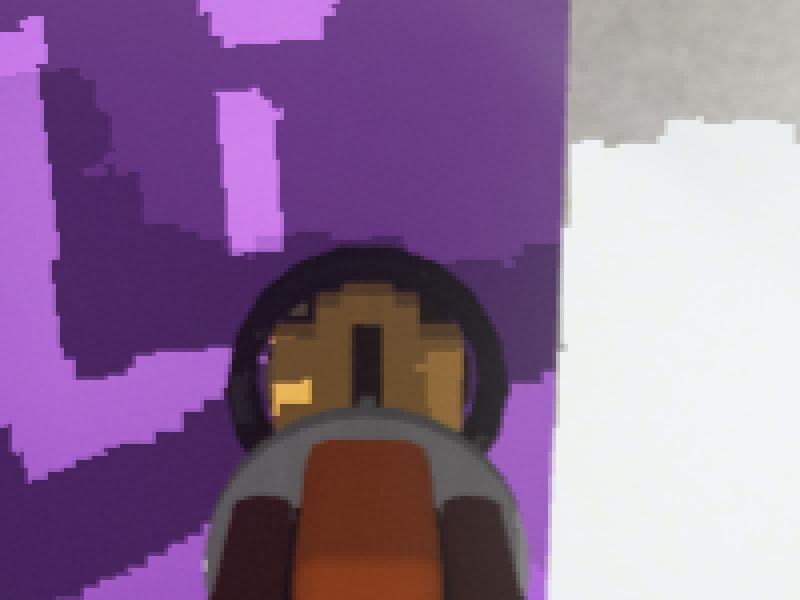

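Crop: the slot is at crop px (367,324–400) and the blade's corner is just at (368,398), so they are nearly in line. Next I measure the small lateral offset.

Run:
```python
from h import *
s=get_state(); P=np.array(s['position']);R=np.array(s['tool_rot'])
p=cv2.imread('pics/slot.png'); m=viewer.camera_model('wrist'); M=np.array(m['mount'])
K=np.array([[m['fx'],0,m['cx']],[0,m['fy'],m['cy']],[0,0,1.]])
def at(uv,z):
    n=cv2.undistortPoints(np.array(uv,float).reshape(-1,1,2),K,np.array(m['dist'],float))[:,0]
    d=(np.c_[n,np.ones(len(n))]@M[:3,:3].T)@R.T; o=R@M[:3,3]+P
    return o+d*((z-o[2])/d[:,2])[:,None]
g=p.max(2).astype(float)
pts=[]
for v in range(203,218):
    row=g[v,270:295]; w=np.clip(90-row,0,None); 
    # contiguous dark run near 281.5
    b=np.where(row<75)[0]; b=b[(b>5)&(b<17)]
    if len(b): pts.append((270+b.mean(),v,len(b)))
Q=at([(a,b) for a,b,_ in pts],150.); print([(round(a,1),b,n) for a,b,n in pts])
f=np.polyfit(Q[:,1],Q[:,0],1); print('slot x at y',Q[0].round(1),Q[-1].round(1),'x@245',np.polyval(f,245),'mean',Q.mean(0).round(2),'ang',90-np.degrees(np.arctan(f[0])))
print('far end', at([(281.8,201)],150.))
L=R.T@(Q.mean(0)-P); print('slot in tool',L.round(2))
B=at([(190+368/4,120+398/4)],P[2]-50); print('blade corner',B.round(2),'in tool',(R.T@(B[0]-P)).round(2))
for v in range(212,222): print(v,g[v,274:290].astype(int))
```

```text
[(np.float64(281.5), 203, 8), (np.float64(281.5), 204, 8), (np.float64(281.5), 205, 8), (np.float64(281.5), 206, 8), (np.float64(281.5), 207, 8), (np.float64(281.5), 208, 8), (np.float64(281.5), 209, 8), (np.float64(281.5), 210, 8), (np.float64(281.5), 211, 8), (np.float64(281.5), 212, 8), (np.float64(281.5), 213, 8), (np.float64(281.5), 214, 8), (np.float64(281.5), 215, 8), (np.float64(281.5), 216, 8), (np.float64(281.5), 217, 8)]
slot x at y [624.  254.4 150. ] [623.1 243.8 150. ] x@245 623.1807414601276 mean [623.54 249.15 150.  ] ang 85.06217112168275
far end [[624.33983216 255.90289574 150.        ]]
slot in tool [ 6.75  0.66 74.06]
blade corner [[623.94 249.91 174.06]] in tool [ 7.52  0.98 49.99]
212 [105 106 106  92  48  32  33  34  35  36  39  70 107 106 107 106]
213 [106 106 106  92  49  32  34  35  35  35  37  69 108 107 108 107]
214 [106 106 105  92  49  33  34  34  34  34  37  68 106 108 107 107]
215 [106 106 108  92  50  35  35  33  35  34  37  67 107 107 107 107]
216 [107 107 106  92  49  34  34  34  34  36  36  68 107 106 107 107]
217 [107 107 107  92  48  33  33  35  34  34  36  67 107 106 108 107]
218 [107 106 107  92  49  34  40  40  40  39  36  68 108 108 108 107]
219 [107 107 106  91  48  41  57  61  62  56  37  69 107 108 108 107]
220 [107 106 107  91  51  46  64  70  71  62  40  67 106 107 108 108]
221 [101 102  99  84  57  59  69  70  70  64  49  68  96 102 102 103]
```

Call:
servo_tool --plan '[0,0,-0.01,0,0,0,1,0,0,-0.008,0,0,0,1,0,0,-0.004,0,0,0,1,0,0,-0.003,0,0,0,1,0,0,-0.002,0,0,0,1,0,0,0,0,0,0,1]'

```text
clock: 43.22
position: [622.6, 243.2, 197.5]
tool_rot: [[0.083, 0.997, 0.0], [0.997, -0.083, -0.0], [-0.0, 0.0, -1.0]]
contact_force: [-0.6, -0.7, -1.4]
gripper_width: 16.1
grasp_force: 29.8
```

Call:
servo_tool --plan '[0,0,-0.002,0,0,0,1,0,0,-0.002,0,0,0,1,0,0,-0.002,0,0,0,1,0,0,0,0,0,0,1]'

```text
clock: 43.72
position: [622.5, 243.2, 191.2]
tool_rot: [[0.083, 0.997, -0.0], [0.997, -0.083, -0.0], [-0.0, -0.0, -1.0]]
contact_force: [0.1, 0.6, -0.8]
gripper_width: 15.9
grasp_force: 29.8
```

Call:
servo_tool --plan '[0,0,0,0,0,-0.14,1,0,0,0,0,0,-0.14,1,0,0,0,0,0,-0.14,1,0,0,0,0,0,-0.14,1,0,0,0,0,0,-0.14,1,0,0,0,0,0,-0.14,1,0,0,0,0,0,-0.14,1,0,0,0,0,0,-0.14,1,0,0,0,0,0,-0.14,1,0,0,0,0,0,-0.14,1,0,0,0,0,0,-0.14,1,0,0,0,0,0,0,1]'

```text
clock: 45.22
position: [622.5, 243.0, 191.5]
tool_rot: [[0.999, -0.052, -0.001], [-0.052, -0.999, -0.0], [-0.0, 0.0, -1.0]]
contact_force: [-1.0, -0.5, -1.1]
gripper_width: 15.4
grasp_force: 29.9
```

```bash
cat > tq.py <<'E'
from h import *
s=get_state(); R=np.array(s['tool_rot']); print(round(s['clock'],1),np.round(s['position'],1),'yaw',np.degrees(np.arctan2(R[1,0],R[0,0])).round(1),'F',np.round(s['contact_force'],1),'T',np.round(s['wrist_torque'],3),'j',np.round(s['joint_positions'],2),round(s['gripper_width'],1))
E
python3 tq.py
```

```text
45.2 [622.5 243.  191.5] yaw -3.0 F [-1.  -0.5 -1.1] T [-0.151  0.33   0.011] j [ 0.32  0.28  1.08 -0.    1.79  1.94] 15.4
```

Call:
servo_tool --plan '[0,0,0,0,0,-0.06,1,0,0,0,0,0,-0.06,1,0,0,0,0,0,0,1]'

```text
clock: 45.6
position: [622.4, 243.0, 191.5]
tool_rot: [[0.986, -0.169, -0.001], [-0.169, -0.986, -0.0], [-0.001, 0.001, -1.0]]
contact_force: [-1.0, -1.6, 0.1]
gripper_width: 16.1
grasp_force: 29.9
```

```bash
python3 tq.py
```

```text
45.6 [622.4 243.  191.5] yaw -9.7 F [-1.  -1.6  0.1] T [-0.277  0.398  0.06 ] j [ 0.32  0.28  1.08 -0.    1.79  2.06] 16.1
```

Call:
servo_tool --plan '[0,0,0,0,0,-0.04,1,0,0,0,0,0,-0.04,1,0,0,0,0,0,0,1]'

```text
clock: 45.98
position: [622.4, 243.0, 191.5]
tool_rot: [[0.969, -0.247, -0.001], [-0.247, -0.969, -0.0], [-0.0, 0.001, -1.0]]
contact_force: [-2.1, -1.8, 0.2]
gripper_width: 16.0
grasp_force: 29.9
```

```bash
python3 tq.py
```

```text
46.0 [622.4 243.  191.5] yaw -14.3 F [-2.1 -1.8  0.2] T [-0.395  0.617  0.082] j [ 0.32  0.28  1.08 -0.    1.79  2.14] 16.0
```

Call:
servo_tool --plan '[0,0,0,0,0,-0.05,1,0,0,0,0,0,0,1]'

```text
clock: 46.22
position: [622.4, 243.0, 191.5]
tool_rot: [[0.955, -0.296, -0.001], [-0.296, -0.955, -0.001], [-0.0, 0.001, -1.0]]
contact_force: [-2.3, -2.0, -0.5]
gripper_width: 15.9
grasp_force: 30.0
```

```bash
python3 tq.py
```

```text
46.2 [622.4 243.  191.5] yaw -17.2 F [-2.3 -2.  -0.5] T [-0.497  0.705  0.231] j [ 0.32  0.28  1.08 -0.    1.79  2.19] 15.9
```

Call:
servo_tool --plan '[0,0,0,0,0,0.07,1,0,0,0.005,0,0,0,1,0,0,0.01,0,0,0,1,0,0,0.025,0,0,0,1,0,0,0,0,0,0,1]'

```text
clock: 46.85
position: [623.7, 243.9, 235.4]
tool_rot: [[0.973, -0.231, 0.006], [-0.231, -0.973, 0.002], [0.005, -0.004, -1.0]]
contact_force: [1.0, -0.9, -0.9]
gripper_width: 15.8
grasp_force: 30.0
```

```bash
python3 tq.py; python3 slot.py
```

```text
46.9 [623.7 243.9 235.4] yaw -13.3 F [ 1.  -0.9 -0.9] T [0.045 0.092 0.005] j [0.32 0.28 0.99 0.   1.86 2.13] 15.8
46.85 [623.7 243.9 235.4] yaw -13.3 z [ 0.0062  0.0025 -1.    ] w 15.84479360471458
brass 1019 [628.2 241.4 150.5] ((628.7738037109375, 241.67066955566406), (36.91151428222656, 26.36182975769043), 73.42252349853516)
slot 147 [625.3 242.8 140.8] ((626.416015625, 242.06031799316406), (11.54730224609375, 20.485679626464844), 60.99751281738281)
blade 8 [632.5 241.9 187.9] [632.2 241.  186.6]
```

View pics/slotcrop.png

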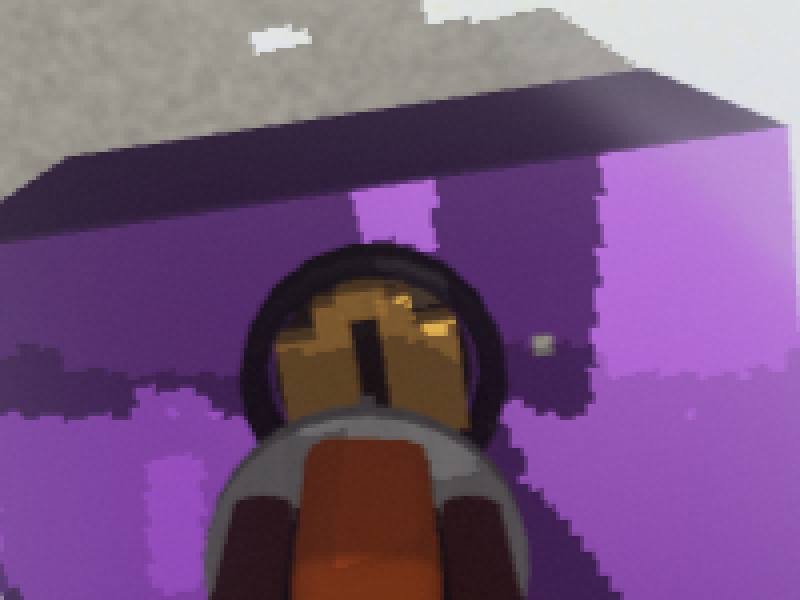

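The crop shows the slot square to the lid edge (about 1° off, within reading error), so the lock is turned. Back to the rest.

Call:
servo_tool --plan '[-0.026,-0.0405,0,0,0,0,1,-0.026,-0.0405,0,0,0,0,1,-0.026,-0.0405,0,0,0,0,1,-0.026,-0.0405,-0.02,0,0,0.01,1,-0.026,-0.0405,-0.04,0,0,0.01,1,-0.026,-0.0405,-0.04,0,0,0,1,0,0,0,0,0,0,1,0,0,0,0,0,0,1]'

```text
clock: 47.9
position: [467.3, 0.6, 132.3]
tool_rot: [[0.977, -0.212, 0.002], [-0.212, -0.977, 0.001], [0.001, -0.001, -1.0]]
contact_force: [0.2, -1.4, -0.4]
gripper_width: 16.0
grasp_force: 30.0
```

```bash
python3 tq.py
python3 - <<'E'
from h import *
P=np.array(get_state()['position'])
p,W=cloud('wrist'); cv2.imwrite('pics/rest.png',p)
T=W[(np.abs(W[...,2]-50)<2.5)&(np.hypot(W[...,0]-466,W[...,1])<60)]; print('rest',len(T),cv2.minAreaRect(T[:,:2].astype(np.float32)))
H=hsv(p); O=W[(H[...,0]>3)&(H[...,0]<18)&(H[...,1]>150)&(np.hypot(W[...,0]-P[0],W[...,1]-P[1])<40)&(np.abs(W[...,2]-P[2]-35.5)<5)]
print('key top',len(O),cv2.minAreaRect(O[:,:2].astype(np.float32)) if len(O) else '')
E
```

```text
47.9 [467.3   0.6 132.3] yaw -12.2 F [ 0.2 -1.4 -0.4] T [ 0.087  0.052 -0.011] j [-0.07 -0.27  1.73  0.    1.68  1.71] 16.0
rest 4770 ((466.7873840332031, -0.94659423828125), (70.26347351074219, 70.1378173828125), 78.83243560791016)
key top 2629 ((469.568603515625, 0.10304832458496094), (16.003631591796875, 33.890174865722656), 77.87046813964844)
```

Call:
servo_tool --plan '[-0.0005,-0.0005,-0.015,0,0,0,1,0,0,-0.02,0,0,0,1,0,0,-0.02,0,0,0,1,0,0,-0.01,0,0,0,1,0,0,-0.004,0,0,0,1,0,0,0,0,0,0,1]'

```text
clock: 48.7
position: [466.3, -0.2, 62.7]
tool_rot: [[0.977, -0.211, 0.0], [-0.211, -0.977, -0.0], [0.0, -0.0, -1.0]]
contact_force: [0.2, 0.3, -1.5]
gripper_width: 16.0
grasp_force: 30.0
```

Call:
servo_tool --plan '[0,0,-0.002,0,0,0,1,0,0,0,0,0,0,1,0,0,0,0,0,0,0.5,0,0,0,0,0,0,0.5,0,0,0,0,0,0,0.5,0,0,0,0,0,0,0.5,0,0,0.04,0,0,0,0.5,0,0,0.05,0,0,0,0.2,0,0,0.05,0,0,0,0,0,0,0,0,0,0,0,0,0,0,0,0,0,0]'

```text
clock: 50.08
position: [466.1, -0.2, 199.9]
tool_rot: [[0.977, -0.211, -0.001], [-0.211, -0.977, 0.0], [-0.001, 0.0, -1.0]]
contact_force: [-0.3, 0.4, -0.9]
gripper_width: 80.3
grasp_force: 0.0
```

```bash
python3 key.py; python3 lid.py
python3 - <<'E'
from h import *
p,W=cloud('scene'); H=hsv(p); cv2.imwrite('pics/fin.png',p)
k=(H[...,0]>125)&(H[...,0]<150)&(H[...,1]>90)&(W[...,2]>125)&(W[...,0]>450)&(W[...,0]<680)&(W[...,1]>140)&(W[...,1]<350)
print('lid z pct',np.percentile(W[k][:,2],[1,50,99]))
p,W=cloud('side'); cv2.imwrite('pics/finside.png',p)
E
```

```text
50.075 [ 4.661e+02 -2.000e-01  1.999e+02] -12.2
key top 846 ((465.4418640136719, 0.17473125457763672), (15.684648513793945, 39.54350280761719), 80.10368347167969) [ 4.665e+02 -1.000e-01  9.540e+01]
rest ((466.5699157714844, -0.8554954528808594), (70.22154998779297, 70.6394271850586), 78.75321197509766)
50.125 [ 4.657e+02 -1.000e-01  1.990e+02] [-1.3  0.4 -0.2]
53 [609.5 252.2 147.7] [-0.032 -0.019  0.999] ang 0.037466582534316305 [660. 314. 152.] [506. 182. 142.]
lid z pct [126.49191095 137.51963319 144.57882563]
```

View pics/fin.png

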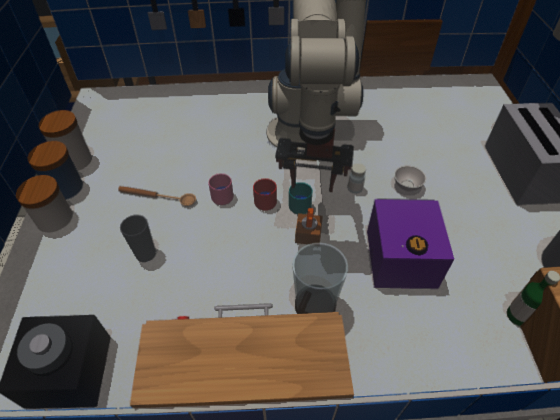

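View pics/finside.png

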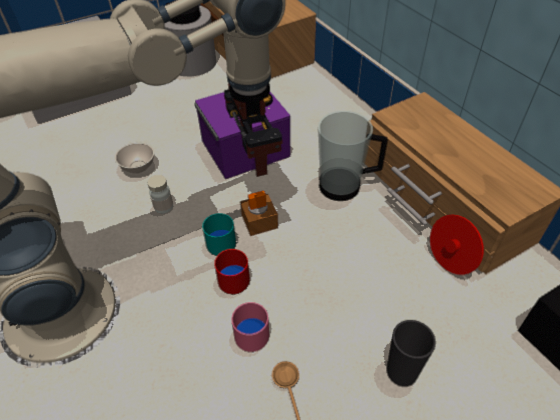

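The scene view shows the lid shut, with the cam head at (417,245). The key stands in its rest at (308,215), with its top at 95.4 mm as at the start. The jar, tumbler and look-alike cups are where they were.

```bash
python3 -c "
from plant import r
print(r.close_job())"
```

```text
the job is handed in; nothing more can be done
None
```

I handed the job in at about 50 s on the robot's clock: the four cups are nested in the well, the lid is shut and locked, the key is back upright in its rest, and the jar and tumbler were left alone; no verdict came back.

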